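# Load the blue reagent bottle into the analyser

### The job

Take the blue-capped reagent bottle out of the compartment tray and stand it in the analyser's empty well with the blue collar, upright and fully down on the well's floor. Set it down gently rather than dropping it in, and leave the red-capped bottle standing in its own well on the analyser.

Things in the scene. Friction and masses are not known exactly. Their poses are not given: they have to be found in the camera images.
- blue_bottle: Amber-glass bottle with blue screw cap, 72 mm tall, 42 to 84 g, upright in one of the tray's compartments (which varies), up to 10 mm off its centre. Body 30 mm in diameter; cap 32 mm in diameter, 44 to 72 mm above the underside: grip the cap. Origin: centre of underside, z up; yaw does not matter. The other compartments hold like bottles with red, yellow, green and white caps.
- tray: White tray fixed to the table, 66 x 314 x 25 mm (x, y, z), walls 4 mm, floor 4 mm above the table. One row of five compartments along its y, 62 mm pitch, a bottle in each: fingers closing along the tray's x clear the neighbours. Origin: centre of underside, z up; turned up to 15 degrees.
- blue_well (a point): Floor centre of the empty 52 mm round well with a blue collar, 40 mm above the table; its mouth is 31 mm above this point. One of three 76 mm blocks in a row along this point's y, 80 mm pitch (order varies), on a fixed analyser; one has a yellow collar (empty), one red (full). Close fingers along x, across the row. Console beyond, from 50 mm along +x, under 85 mm above the table. z up.
- red_bottle: Bottle like the blue one but with a red cap, standing in the red-collared well of the analyser, where it is to stay (another red-capped bottle stands in the tray). Origin: centre of underside, z up.
Not all that is in view belongs to the job. Leave any black or purple look-alike of the blue_bottle alone.

How it is judged:
By the outcome, as a careful person would: the job done as asked, in the order asked, and still so for the second after the job is handed in, with the robot touching nothing.
It also fails if it takes over 34 s, if anything falls off the work surface, if the arm or the gripper's body presses on something with over 40 N, if the wrist force passes 120 N, or if a joint passes its speed limit or range.

### The arm

A 6-joint arm with a two-finger parallel gripper is mounted at the origin on the work surface. World frame = base frame: x ahead of the robot, y to its left, z up, the work surface at z = 0. Lengths are in m, angles in rad, forces in N, time in s.
With the tool pointing down it reaches from about 0.325 to 0.925 m from the base axis. Payload 3.1 kg.
Tool frame: the origin (TCP) lies on the centre line of the jaws, within the pads' length; the fingertips stand 19 mm ahead of it and the grasp point (between the pads) is the TCP (tip_extent is the distance from the TCP to the fingertips, in m); z points along the fingers, y is the direction in which the jaws open and shut (so a half turn about z gives the same grasp; the last joint's range is limited). The gripper opens to 85 mm and grips with 20 to 120 N. Pads are 22 mm wide; open, the fingers measure 114 mm over their backs; the gripper's body (76 mm by 85 mm) begins 54 mm behind the grasp point. The pads swing forward as they close: fully open they stand 13 mm farther back than shut.
Start: joints at [1.182, 0.217, 1.613, -0, 1.311, -0.112], TCP at [0.171, 0.601, 0.25] pointing down, gripper open.
Joint ranges: [-2.75, 2.75], [-0.78, 2.1], [0.31, 2.55], [-1.13, 4.27], [0.13, 2.63], [-2.58, 2.58]. Speed limits (rad/s): [2.79, 2.79, 3.14, 3.14, 3.14, 3.14].

### API

Orientations are given as a 3x3 rotation matrix whose columns are the frame's x, y, z axes.
In Python, from plant import * gives the robot as it stands.
- The arm moves only by the tool servo_tool, never from a script. Its argument "increments" is a list of rows, each an object with "offset": the shift along the tool's x, y, z in units of 40 mm (1.0 is 40 mm), a list of three; "twist": the turn, a rotation vector about the tool's x, y, z in units of 6 degrees (1.0 is 6 degrees), a list of three; "hand": the closure, from 0 (fully open) to 1 (shut). In form: [{"offset": [x, y, z], "twist": [wx, wy, wz], "hand": hand}, ...]. A call has 1 to 8 rows; each row shifts and turns the commanded pose from where the row before left it, along the tool's axes as they then stand; what a row does not reach is not made up. A row lasts 1/8 s, in which the tool goes at most 62.5 mm and 10.7 degrees, less where a joint would pass 70% of its speed; a pose out of reach is approached as far as the arm can. A call is refused whole if a number of a shift passes 1 or a number of a turn 1, either way. A call with a gripper value outside its range is refused whole. The fingers move at their own pace and stop on an object; the grip force is fixed at half the most. Time passes only in rows, so rows that do not move let the fingers close. It gives the time, the measured TCP pose, the force and the opening at its end, in the units of the state.
- state(): the state, without advancing time (a new reading comes with each control period).
- read_camera(name): name is "scene" or "top" or "wrist"; returns (picture, depth): 384x512x3 uint8, blue, green, red; 384x512 float32, m along the optical axis (not along the pixel's ray), 0 where there is no reading.
- camera_info(name): a dict with "fx", "fy", "cx", "cy" (pixels), "T" (4x4, takes a point from camera to world coordinates). Camera axes: x right, y down, z forward; pixel columns grow to the right and rows downward; lengths in m; the calibration is good to about 2 mm. A picture is of the moment at which its call begins: read the wrist's pose just before it. camera_info takes no time and is no camera call; for the wrist camera it gives the pose at the moment of the call.
- job_done(): hands the job in, once; it reports no verdict.
The state is a dict: "time": time; "joints": joint angles; "qd": joint speeds; "joint_efforts": joint torques, N m; "ee_pos": TCP position; "tcp_rot": TCP orientation; "contact_force": force on the tool from outside, world axes, zero at the start; "ft_torque": the same for the moment, N m; "grip_width": opening from 0.0 (shut) to 1.0 (fully open).
Only numpy, scipy, OpenCV 4.12 (cv2) and the standard library are available. Lean on these libraries where they do the work, as an engineer would, in place of code of your own. Each camera call takes 0.05 s, during which the arm holds its last target. There are 200 camera calls.

## Working session

There is one attempt and no reset: what is moved stays moved. The work goes in short steps, Python scripts to look and compute and a tool call to move; the robot and the scene stay as the last step left them, time stands still between calls to the robot, and variables do not carry over. Pictures are saved under pics/ and viewed, on a budget of 10 in all, crops included, one or two more only if the job needs it, and the job is handed in when it is done.

Besides the shell and the picture viewer there is one more tool, called after "Call:" as name(argument=value, ...) on one line, values as JSON. servo_tool: Moves the arm, as the interface text tells. Its arguments: {"type":"object","properties":{"increments":{"type":"array"}},"required":["increments"]}

```bash
mkdir -p pics; ls
python3 - <<'E'
from plant import *
import cv2, numpy as np
for n in ("top","scene"):
    p,d=read_camera(n); i=camera_info(n)
    cv2.imwrite(f"pics/{n}1.png",p); np.savez(f"{n}1.npz",p=p,d=d,T=i["T"],k=[i["fx"],i["fy"],i["cx"],i["cy"]])
    print(n,np.round(i["T"],3).tolist(),i["fx"],i["cx"],i["cy"])
s=state(); print(s["time"],s["ee_pos"],np.round(s["tcp_rot"],3).tolist(),s["grip_width"])
E
```

```text
pics
top [[-0.023, -0.98, 0.196, 0.359], [-1.0, 0.025, 0.008, -0.004], [-0.013, -0.195, -0.981, 1.043], [0.0, 0.0, 0.0, 1.0]] 371.4886195663735 251.88320125845559 198.2640722080713
scene [[-0.216, 0.77, -0.601, 1.134], [0.976, 0.17, -0.133, 0.123], [-0.0, -0.615, -0.788, 0.828], [0.0, 0.0, 0.0, 1.0]] 440.06599392516245 259.27484056861647 193.1735741289882
0.1 [0.17051337 0.60057212 0.24909073] [[-0.962, 0.273, -0.001], [0.273, 0.962, -0.002], [0.0, -0.002, -1.0]] 0.9986760809403394
```

View pics/top1.png

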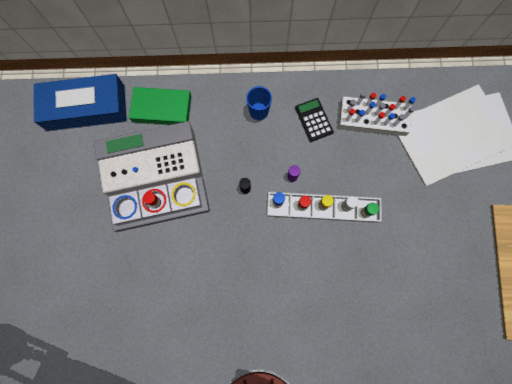

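View pics/scene1.png

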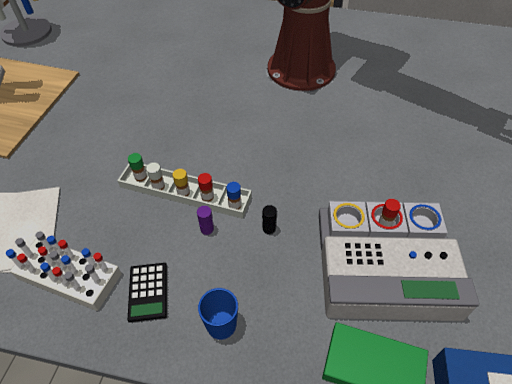

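The top view shows the tray row at about (268–382, 193–221), with the blue cap at (279,199). The analyser's blue collar is at (125,207), with red at (154,201) and yellow at (184,195). The scene view shows the same things, with blue at (234,190) and the collar at (425,216).

```bash
cat > h.py <<'E'
import cv2, numpy as np
def cloud(d,k,T):
    v,u=np.mgrid[:d.shape[0],:d.shape[1]]
    P=np.stack([(u-k[2])/k[0]*d,(v-k[3])/k[1]*d,d],-1)
    return P@T[:3,:3].T+T[:3,3]
def blobs(p,W,d,mask,box,zr):
    x0,y0,x1,y1=box; m=mask&(d>0)&(W[...,2]>zr[0])&(W[...,2]<zr[1])
    s=np.zeros_like(m); s[y0:y1,x0:x1]=1
    return W[m&s]
def hue(p,c):
    h=cv2.cvtColor(p,cv2.COLOR_BGR2HSV); H,S,V=h[...,0].astype(int),h[...,1],h[...,2]
    r={"blue":(100,125),"red":(170,190),"yellow":(20,32),"green":(55,85)}[c]
    if c=="red": hh=(H>170)|(H<8)
    else: hh=(H>r[0])&(H<r[1])
    return hh&(S>110)&(V>60)
def circ(P):  # least-squares circle through xy points
    A=np.c_[2*P[:,:2],np.ones(len(P))]; s=np.linalg.lstsq(A,(P[:,:2]**2).sum(1),rcond=None)[0]
    return s[:2],np.sqrt(s[2]+s[0]**2+s[1]**2)
E
python3 - <<'E'
from h import *
B={"top":dict(cap=dict(blue=(265,185,290,212),red=(295,190,313,212),yellow=(318,190,336,212),green=(362,198,384,220)),col=dict(blue=(108,188,141,222),red=(140,185,168,216),yellow=(168,178,200,212))),
"scene":dict(cap=dict(blue=(222,178,246,212),red=(195,168,217,205),yellow=(170,165,192,200),green=(124,150,150,185)),col=dict(blue=(402,200,448,234),red=(365,195,408,234),yellow=(328,198,370,232)))}
for n in B:
    f=np.load(n+"1.npz"); p,d=f["p"],f["d"]; W=cloud(d,f["k"],f["T"])
    for c,b in B[n]["cap"].items():
        P=blobs(p,W,d,hue(p,c),b,(.03,.1)); zt=np.percentile(P[:,2],95); Q=P[P[:,2]>zt-.008]
        print(n,"cap",c,len(P),"ztop",zt.round(4),"mid",((Q.max(0)+Q.min(0))/2)[:2].round(4),"ext",np.ptp(Q,0)[:2].round(4))
    for c,b in B[n]["col"].items():
        P=blobs(p,W,d,hue(p,c),b,(.06,.085))
        print(n,"collar",c,len(P),"z",np.median(P[:,2]).round(4),"mid",((P.max(0)+P.min(0))/2)[:2].round(4),"ext",np.ptp(P,0)[:2].round(4),circ(P))
    # tray rim
    h=cv2.cvtColor(p,cv2.COLOR_BGR2HSV); m=(h[...,1]<50)&(h[...,2]>130)
    b=(262,185,388,226) if n=="top" else (112,155,256,218)
    P=blobs(p,W,d,m,b,(.018,.03)); r=cv2.minAreaRect((P[:,:2]*1000).astype(np.float32)); print(n,"tray",len(P),r)
    b=(95,170,215,228) if n=="top" else (322,195,450,240)
    P=blobs(p,W,d,m,b,(.06,.078)); r=cv2.minAreaRect((P[:,:2]*1000).astype(np.float32)); print(n,"blocks",len(P),r)
E
```

```text
top cap blue 113 ztop 0.0773 mid [ 0.5523 -0.0668] ext [0.0308 0.0297]
top cap red 118 ztop 0.0771 mid [ 0.5402 -0.1356] ext [0.0293 0.03  ]
top cap yellow 121 ztop 0.0774 mid [ 0.5412 -0.1936] ext [0.0308 0.0294]
top cap green 110 ztop 0.0772 mid [ 0.5166 -0.3129] ext [0.03   0.0299]
top collar blue 135 z 0.0695 mid [0.5396 0.3451] ext [0.0631 0.0625] (array([0.53894313, 0.34513966]), np.float64(0.029732429701635657))
top collar red 115 z 0.07 mid [0.5552 0.2676] ext [0.0614 0.0627] (array([0.55488655, 0.26731529]), np.float64(0.029287371965364357))
top collar yellow 123 z 0.0697 mid [0.57   0.1888] ext [0.0616 0.0606] (array([0.56986317, 0.18847971]), np.float64(0.029519912197445687))
top tray 473 ((533.9894409179688, -193.93759155273438), (313.63946533203125, 66.70152282714844), 85.50361633300781)
top blocks 2196 ((572.9881591796875, 282.7085876464844), (148.81198120117188, 271.5923767089844), 1.6413716077804565)
scene cap blue 206 ztop 0.0758 mid [ 0.554  -0.0648] ext [0.0319 0.0301]
scene cap red 214 ztop 0.0758 mid [ 0.5426 -0.1341] ext [0.0314 0.0305]
scene cap yellow 205 ztop 0.0755 mid [ 0.5428 -0.1927] ext [0.0322 0.0319]
scene cap green 164 ztop 0.0759 mid [ 0.5191 -0.311 ] ext [0.0324 0.0289]
scene collar blue 188 z 0.0693 mid [0.5395 0.348 ] ext [0.0664 0.0628] (array([0.54051351, 0.34741936]), np.float64(0.02994624744917882))
scene collar red 164 z 0.0691 mid [0.5571 0.2688] ext [0.0654 0.0648] (array([0.55533339, 0.26917974]), np.float64(0.029420850432305495))
scene collar yellow 188 z 0.0689 mid [0.5715 0.1898] ext [0.0657 0.0631] (array([0.57082237, 0.19021619]), np.float64(0.02988049836884216))
scene tray 412 ((535.238525390625, -193.50048828125), (315.9787292480469, 69.42623138427734), 85.4454345703125)
scene blocks 1506 ((567.1533203125, 264.1828308105469), (99.20673370361328, 253.1934356689453), 11.720890998840332)
```

```bash
cat >> h.py <<'E'
from scipy.spatial.transform import Rotation as R
def plan(s,pos,yaw,n,rise=None):
    """rows to reach pos with tool y at world angle yaw (deg, mod 180 nearest), straight"""
    M=np.array(s["tcp_rot"]); p=np.array(s["ee_pos"])
    c,si=np.cos(np.radians(yaw)),np.sin(np.radians(yaw)); y=np.array([c,si,0]); z=np.array([0,0,-1.]); G=np.c_[np.cross(y,z),y,z]
    if np.trace(M.T@G)<1: G=G@np.diag([-1,-1,1])
    w=np.degrees(R.from_matrix(M.T@G).as_rotvec())/6
    for i in range(n):
        Mi=M@R.from_rotvec(np.radians(w*6*i/n)).as_matrix()
        print(np.round(Mi.T@(np.array(pos)-p)/n/.04,2).tolist(),np.round(w/n,2).tolist())
E
python3 - <<'E'
from h import *; from plant import state
f=np.load("top1.npz"); W=cloud(f["d"],f["k"],f["T"])
for n,(u,v) in dict(purple=(294,170),black=(245,183)).items(): print(n,W[v-2:v+3,u-2:u+3].reshape(-1,3).mean(0).round(3))
plan(state(),[.553,-.066,.20],-4.5,22)
E
```

```text
purple [ 0.628 -0.112  0.071]
black [0.595 0.022 0.071]
[-0.63, -0.61, 0.06] [-0.0, 0.0, 0.6]
[-0.66, -0.57, 0.06] [-0.0, 0.0, 0.6]
[-0.7, -0.53, 0.06] [-0.0, 0.0, 0.6]
[-0.73, -0.48, 0.06] [-0.0, 0.0, 0.6]
[-0.76, -0.44, 0.06] [-0.0, 0.0, 0.6]
[-0.78, -0.39, 0.06] [-0.0, 0.0, 0.6]
[-0.8, -0.34, 0.06] [-0.0, 0.0, 0.6]
[-0.82, -0.29, 0.06] [-0.0, 0.0, 0.6]
[-0.84, -0.24, 0.06] [-0.0, 0.0, 0.6]
[-0.85, -0.18, 0.06] [-0.0, 0.0, 0.6]
[-0.86, -0.13, 0.06] [-0.0, 0.0, 0.6]
[-0.87, -0.08, 0.06] [-0.0, 0.0, 0.6]
[-0.87, -0.02, 0.06] [-0.0, 0.0, 0.6]
[-0.87, 0.03, 0.06] [-0.0, 0.0, 0.6]
[-0.87, 0.09, 0.06] [-0.0, 0.0, 0.6]
[-0.86, 0.14, 0.06] [-0.0, 0.0, 0.6]
[-0.85, 0.2, 0.06] [-0.0, 0.0, 0.6]
[-0.84, 0.25, 0.06] [-0.0, 0.0, 0.6]
[-0.82, 0.3, 0.06] [-0.0, 0.0, 0.6]
[-0.8, 0.35, 0.06] [-0.0, 0.0, 0.6]
[-0.78, 0.4, 0.06] [-0.0, 0.0, 0.6]
[-0.75, 0.45, 0.06] [-0.0, 0.0, 0.6]
```

Call:
servo_tool(increments=[{"offset": [-0.63, -0.61, 0.06], "twist": [0, 0, 0.6], "hand": 0}, {"offset": [-0.66, -0.57, 0.06], "twist": [0, 0, 0.6], "hand": 0}, {"offset": [-0.7, -0.53, 0.06], "twist": [0, 0, 0.6], "hand": 0}, {"offset": [-0.73, -0.48, 0.06], "twist": [0, 0, 0.6], "hand": 0}, {"offset": [-0.76, -0.44, 0.06], "twist": [0, 0, 0.6], "hand": 0}, {"offset": [-0.78, -0.39, 0.06], "twist": [0, 0, 0.6], "hand": 0}, {"offset": [-0.8, -0.34, 0.06], "twist": [0, 0, 0.6], "hand": 0}, {"offset": [-0.82, -0.29, 0.06], "twist": [0, 0, 0.6], "hand": 0}])

```text
time: 1.1
ee_pos: [0.3096, 0.3572, 0.2305]
tcp_rot: [[-0.71, 0.704, -0.001], [0.704, 0.71, -0.001], [-0.0, -0.001, -1.0]]
contact_force: [0.0, 0.4, -0.4]
grip_width: 1.003
```

Call:
servo_tool(increments=[{"offset": [-0.84, -0.24, 0.06], "twist": [0, 0, 0.6], "hand": 0}, {"offset": [-0.85, -0.18, 0.06], "twist": [0, 0, 0.6], "hand": 0}, {"offset": [-0.86, -0.13, 0.06], "twist": [0, 0, 0.6], "hand": 0}, {"offset": [-0.87, -0.08, 0.06], "twist": [0, 0, 0.6], "hand": 0}, {"offset": [-0.87, -0.02, 0.06], "twist": [0, 0, 0.6], "hand": 0}, {"offset": [-0.87, 0.03, 0.06], "twist": [0, 0, 0.6], "hand": 0}, {"offset": [-0.87, 0.09, 0.06], "twist": [0, 0, 0.6], "hand": 0}, {"offset": [-0.86, 0.14, 0.06], "twist": [0, 0, 0.6], "hand": 0}])

```text
time: 2.1
ee_pos: [0.4468, 0.1146, 0.2114]
tcp_rot: [[-0.283, 0.959, -0.001], [0.959, 0.283, -0.0], [0.0, -0.001, -1.0]]
contact_force: [1.1, -0.2, -0.1]
grip_width: 0.996
```

Call:
servo_tool(increments=[{"offset": [-0.85, 0.2, 0.06], "twist": [0, 0, 0.6], "hand": 0.3}, {"offset": [-0.84, 0.25, 0.06], "twist": [0, 0, 0.6], "hand": 0.3}, {"offset": [-0.82, 0.3, 0.06], "twist": [0, 0, 0.6], "hand": 0.3}, {"offset": [-0.8, 0.35, 0.06], "twist": [0, 0, 0.6], "hand": 0.3}, {"offset": [-0.78, 0.4, 0.06], "twist": [0, 0, 0.6], "hand": 0.3}, {"offset": [-0.75, 0.45, 0.06], "twist": [0, 0, 0.6], "hand": 0.3}, {"offset": [0, 0, 0], "twist": [0, 0, 0], "hand": 0.3}])

```text
time: 2.98
ee_pos: [0.5505, -0.0689, 0.1969]
tcp_rot: [[0.091, 0.996, -0.001], [0.996, -0.091, -0.0], [-0.0, -0.001, -1.0]]
contact_force: [-1.0, -0.9, -0.1]
grip_width: 0.703
```

```bash
cat > look.py <<'E'
import sys; from h import *; from plant import *
s=state(); i=camera_info("wrist"); p,d=read_camera("wrist"); k=[i["fx"],i["fy"],i["cx"],i["cy"]]
n=sys.argv[1]; cv2.imwrite(f"pics/{n}.png",p); W=cloud(d,k,i["T"]); np.savez(n+".npz",p=p,d=d,W=W)
print(s["time"],s["ee_pos"].round(4),np.degrees(np.arctan2(s["tcp_rot"][1,1],s["tcp_rot"][0,1])).round(2),s["tcp_rot"][:,2].round(4),s["grip_width"],s["contact_force"].round(2))
m=hue(p,"blue"); nl,l,st,_=cv2.connectedComponentsWithStats(m.astype(np.uint8))
for j in range(1,nl):
    if st[j,4]>150:
        P=W[(l==j)&(d>0)]
        if len(P)<50: continue
        zt=np.percentile(P[:,2],90); Q=P[abs(P[:,2]-zt)<.004]
        print("blue",st[j],"z",zt.round(4),"mid",((np.percentile(Q,99,0)+np.percentile(Q,1,0))/2)[:2].round(4),"ext",np.ptp(Q,0)[:2].round(4))
E
python3 look.py w1
```

```text
2.975 [ 0.5505 -0.0689  0.1969] -5.22 [-6.e-04 -2.e-04 -1.e+00] 0.703226701191857 [-1.05 -0.86 -0.09]
blue [ 232  158   42   46 1522] z 0.0762 mid [ 0.5518 -0.0672] ext [0.0305 0.031 ]
```

View pics/w1.png

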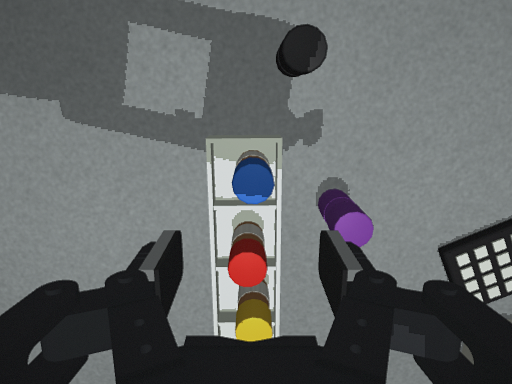

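The wrist view shows the blue cap at (253,181), between the line of the fingers and clear of its neighbours. It measures (0.552, −0.067) with its top at 0.076, which agrees with the tray height. I'll descend and grip.

Call:
servo_tool(increments=[{"offset": [0.05, 0.03, 0.6], "twist": [0, 0, -0.1], "hand": 0.3}, {"offset": [0, 0, 0.7], "twist": [0, 0, 0], "hand": 0.3}, {"offset": [0, 0, 0.7], "twist": [0, 0, 0], "hand": 0.3}, {"offset": [0, 0, 0.6], "twist": [0, 0, 0], "hand": 0.3}, {"offset": [0, 0, 0.4], "twist": [0, 0, 0], "hand": 0.3}, {"offset": [0, 0, 0.3], "twist": [0, 0, 0], "hand": 0.3}, {"offset": [0, 0, 0], "twist": [0, 0, 0], "hand": 0.3}])

```text
time: 3.9
ee_pos: [0.5508, -0.0647, 0.0648]
tcp_rot: [[0.077, 0.997, -0.002], [0.997, -0.077, 0.0], [0.0, -0.002, -1.0]]
contact_force: [0.4, -0.0, -0.3]
grip_width: 0.698
```

Call:
servo_tool(increments=[{"offset": [0, 0, 0], "twist": [0, 0, 0], "hand": 0.45}, {"offset": [0, 0, 0], "twist": [0, 0, 0], "hand": 0.55}, {"offset": [0, 0, 0], "twist": [0, 0, 0], "hand": 0.65}, {"offset": [0, 0, 0], "twist": [0, 0, 0], "hand": 1}, {"offset": [0, 0, 0], "twist": [0, 0, 0], "hand": 1}, {"offset": [0, 0, 0], "twist": [0, 0, 0], "hand": 1}])

```text
time: 4.65
ee_pos: [0.5523, -0.0654, 0.0667]
tcp_rot: [[0.078, 0.997, 0.002], [0.997, -0.078, -0.0], [-0.0, 0.002, -1.0]]
contact_force: [-1.4, 0.4, 5.0]
grip_width: 0.358
```

Call:
servo_tool(increments=[{"offset": [0, 0, -0.2], "twist": [0, 0, 0], "hand": 1}, {"offset": [0, 0, -0.4], "twist": [0, 0, 0], "hand": 1}, {"offset": [0, 0, -0.6], "twist": [0, 0, 0], "hand": 1}, {"offset": [0, 0, -0.8], "twist": [0, 0, 0], "hand": 1}, {"offset": [0, 0, -0.8], "twist": [0, 0, 0], "hand": 1}, {"offset": [0, 0, -0.8], "twist": [0, 0, 0], "hand": 1}, {"offset": [0, 0, -0.5], "twist": [0, 0, 0], "hand": 1}, {"offset": [0, 0, 0], "twist": [0, 0, 0], "hand": 1}])

```text
time: 5.65
ee_pos: [0.5529, -0.0655, 0.2325]
tcp_rot: [[0.078, 0.997, 0.006], [0.997, -0.078, -0.001], [-0.001, 0.006, -1.0]]
contact_force: [0.0, 0.0, -0.4]
grip_width: 0.359
```

```bash
python3 look.py w2
python3 - <<'E'
from h import *; from plant import state
plan(state(),[.540,.346,.23],11.2,14)
E
```

```text
5.65 [ 0.5529 -0.0655  0.2325] -4.46 [ 0.0055 -0.0013 -1.    ] 0.35863009858877065 [ 0.    0.05 -0.4 ]
blue [495  72  17  51 630] z 0.0215 mid [ 0.8046 -0.0249] ext [0.0076 0.031 ]
blue [ 210  219   82   98 6399] z 0.2418 mid [ 0.5523 -0.067 ] ext [0.0307 0.032 ]
[0.73, -0.08, 0.0] [0.0, 0.0, -0.19]
[0.73, -0.06, 0.0] [0.0, 0.0, -0.19]
[0.73, -0.05, 0.0] [0.0, 0.0, -0.19]
[0.73, -0.04, 0.0] [0.0, 0.0, -0.19]
[0.73, -0.02, 0.0] [0.0, 0.0, -0.19]
[0.73, -0.01, 0.0] [0.0, 0.0, -0.19]
[0.73, 0.01, 0.0] [0.0, 0.0, -0.19]
[0.73, 0.02, 0.0] [0.0, 0.0, -0.19]
[0.73, 0.04, 0.0] [0.0, 0.0, -0.19]
[0.73, 0.05, 0.0] [0.0, 0.0, -0.19]
[0.73, 0.07, 0.0] [0.0, 0.0, -0.19]
[0.73, 0.08, 0.0] [0.0, 0.0, -0.19]
[0.73, 0.09, 0.0] [0.0, 0.0, -0.19]
[0.73, 0.11, 0.0] [0.0, 0.0, -0.19]
```

View pics/w2.png

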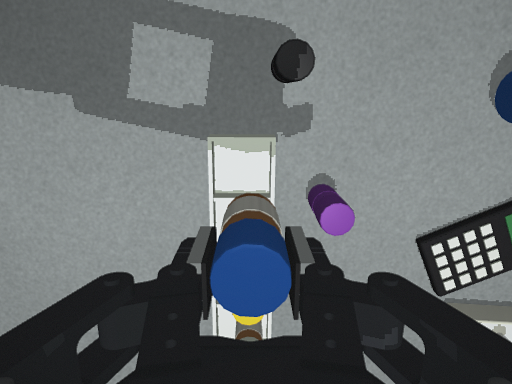

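The wrist view shows the bottle held by its cap, centred between the pads at (250,268), and its compartment empty at (243,165). The cap top is at 0.242 and the underside at about 0.170, which clears the red bottle's top at 0.112. I'll transfer it now.

Call:
servo_tool(increments=[{"offset": [0.2, -0.02, 0], "twist": [0, 0, -0.1], "hand": 1}, {"offset": [0.45, -0.04, 0], "twist": [0, 0, -0.15], "hand": 1}, {"offset": [0.7, -0.06, 0], "twist": [0, 0, -0.2], "hand": 1}, {"offset": [0.85, -0.06, 0], "twist": [0, 0, -0.2], "hand": 1}, {"offset": [0.85, -0.04, 0], "twist": [0, 0, -0.2], "hand": 1}, {"offset": [0.85, -0.03, 0], "twist": [0, 0, -0.2], "hand": 1}, {"offset": [0.85, -0.01, 0], "twist": [0, 0, -0.2], "hand": 1}, {"offset": [0.85, 0.01, 0], "twist": [0, 0, -0.2], "hand": 1}])

```text
time: 6.7
ee_pos: [0.5416, 0.1614, 0.2284]
tcp_rot: [[-0.076, 0.997, -0.002], [0.997, 0.076, 0.0], [0.0, -0.002, -1.0]]
contact_force: [0.6, -0.5, -1.1]
grip_width: 0.357
```

Call:
servo_tool(increments=[{"offset": [0.85, 0.03, 0], "twist": [0, 0, -0.2], "hand": 1}, {"offset": [0.85, 0.04, 0], "twist": [0, 0, -0.2], "hand": 1}, {"offset": [0.8, 0.06, 0], "twist": [0, 0, -0.2], "hand": 1}, {"offset": [0.7, 0.07, 0], "twist": [0, 0, -0.2], "hand": 1}, {"offset": [0.6, 0.07, 0], "twist": [0, 0, -0.2], "hand": 1}, {"offset": [0.45, 0.06, 0], "twist": [0, 0, -0.2], "hand": 1}, {"offset": [0.2, 0.04, 0], "twist": [0, 0, -0.17], "hand": 1}, {"offset": [0, 0, 0], "twist": [0, 0, 0], "hand": 1}])

```text
time: 7.7
ee_pos: [0.5356, 0.3378, 0.2294]
tcp_rot: [[-0.216, 0.976, -0.0], [0.976, 0.216, -0.0], [-0.0, -0.0, -1.0]]
contact_force: [0.2, -0.3, -0.4]
grip_width: 0.357
```

```bash
python3 look.py w3
python3 - <<'E'
import numpy as np,cv2; from plant import *; from h import *
p,d=read_camera("scene"); cv2.imwrite("pics/s3.png",cv2.resize(p[60:310,260:],None,fx=2.4,fy=2.4,interpolation=cv2.INTER_CUBIC))
E
```

```text
7.7 [0.5356 0.3378 0.2294] 12.5 [-1.e-04 -5.e-04 -1.e+00] 0.3566573568688641 [ 0.16 -0.27 -0.37]
blue [ 219  128   77   73 1248] z 0.0713 mid [0.5388 0.3475] ext [0.0648 0.0618]
blue [357 213  17  17 216] z 0.0781 mid [0.6403 0.32  ] ext [0.0135 0.0133]
blue [ 210  219   82   98 6376] z 0.2387 mid [0.5354 0.3362] ext [0.031  0.0319]
```

View pics/w3.png

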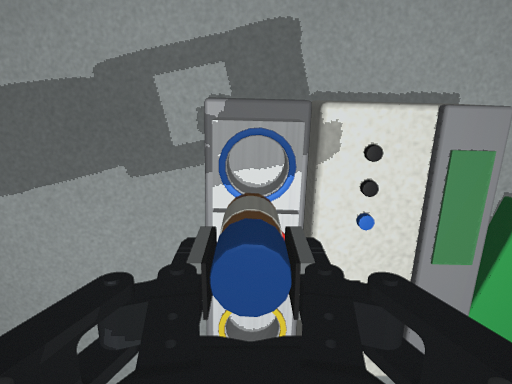

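View pics/s3.png

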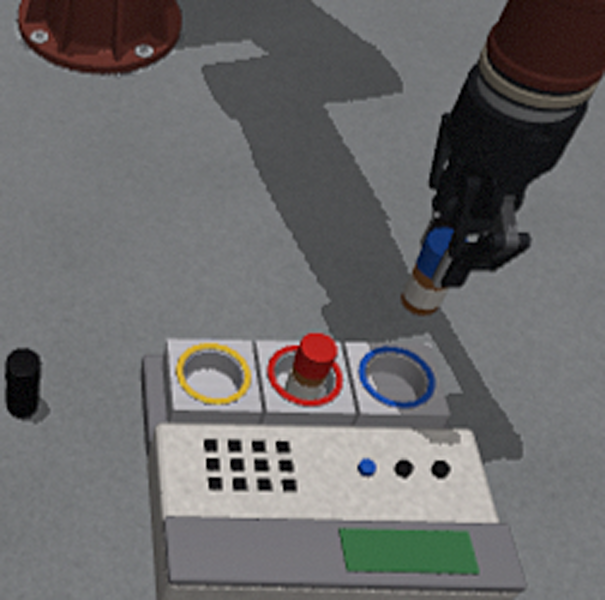

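The wrist view shows the blue collar centred at (257,165) and empty, with the bottle behind it at (250,268). The scene crop shows the bottle hanging short of the blue well, and the red bottle standing undisturbed at (316,360). I'll shift about 11 mm and go to just above the mouth.

Call:
servo_tool(increments=[{"offset": [0.12, 0.07, 0], "twist": [0, 0, 0.2], "hand": 1}, {"offset": [0.12, 0.07, 0.2], "twist": [0, 0, 0], "hand": 1}, {"offset": [0, 0, 0.5], "twist": [0, 0, 0], "hand": 1}, {"offset": [0, 0, 0.5], "twist": [0, 0, 0], "hand": 1}, {"offset": [0, 0, 0.5], "twist": [0, 0, 0], "hand": 1}, {"offset": [0, 0, 0.3], "twist": [0, 0, 0], "hand": 1}, {"offset": [0, 0, 0], "twist": [0, 0, 0], "hand": 1}])

```text
time: 8.68
ee_pos: [0.5381, 0.3476, 0.1475]
tcp_rot: [[-0.195, 0.981, -0.003], [0.981, 0.195, -0.002], [-0.001, -0.003, -1.0]]
contact_force: [0.1, 0.6, -0.8]
grip_width: 0.359
```

```bash
python3 look.py w4
python3 - <<'E'
import numpy as np,cv2; from plant import *; from h import *
s=state(); i=camera_info("scene"); p,d=read_camera("scene"); k=[i["fx"],i["fy"],i["cx"],i["cy"]]; W=cloud(d,k,i["T"])
t=s["ee_pos"]; m=(d>0)&(np.hypot(W[...,0]-t[0],W[...,1]-t[1])<.02)&(W[...,2]>.08)&(W[...,2]<.16)
for z in np.arange(.084,.156,.006):
    q=W[m&(abs(W[...,2]-z)<.003)]
    if len(q)>5: print(z.round(3),len(q),"xmax",q[:,0].max().round(4),"y",q[:,1].min().round(4),q[:,1].max().round(4))
ys,xs=np.nonzero(m); cv2.imwrite("pics/s4.png",cv2.resize(p[120:270,300:480],None,fx=4,fy=4,interpolation=cv2.INTER_CUBIC))
E
```

```text
8.675 [0.5381 0.3476 0.1475] 11.25 [-0.0031 -0.0016 -1.    ] 0.3585671881730575 [ 0.12  0.63 -0.8 ]
blue [ 200  156  106   71 1743] z 0.0712 mid [0.5388 0.3538] ext [0.0648 0.0495]
blue [ 210  219   82   98 6437] z 0.1568 mid [0.5379 0.3461] ext [0.031  0.0321]
blue [390 266  24  17 204] z 0.0784 mid [0.6409 0.3234] ext [0.0125 0.0076]
0.084 6 xmax 0.5543 y 0.3347 0.3467
0.09 29 xmax 0.5558 y 0.3337 0.3595
0.096 26 xmax 0.556 y 0.3335 0.3628
0.102 31 xmax 0.5564 y 0.3329 0.3613
0.108 27 xmax 0.5565 y 0.3331 0.358
0.114 36 xmax 0.557 y 0.3328 0.3603
0.12 23 xmax 0.5558 y 0.3335 0.355
0.126 19 xmax 0.5548 y 0.3333 0.3451
0.132 14 xmax 0.5551 y 0.3329 0.3435
0.138 19 xmax 0.5565 y 0.3331 0.3426
0.144 21 xmax 0.5584 y 0.3326 0.3436
0.15 22 xmax 0.5545 y 0.3328 0.3434
```

View pics/s4.png

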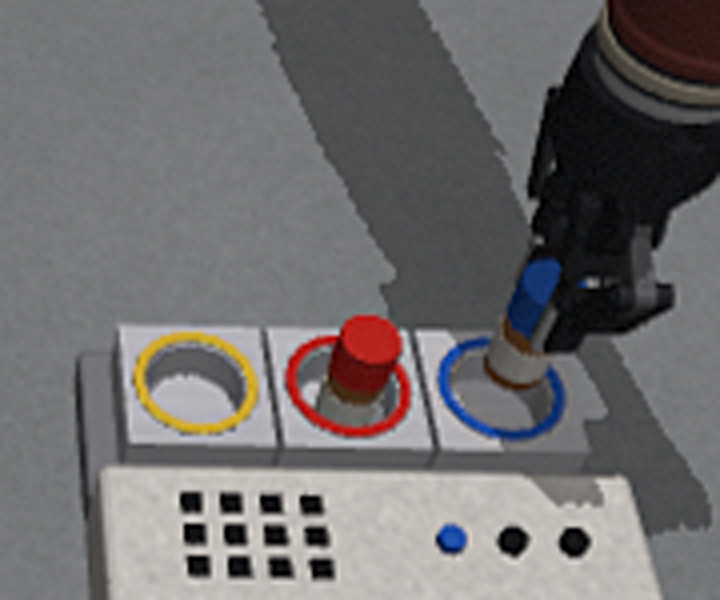

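The scene crop shows the bottle hanging vertically over the blue well at (515,370). The offset is about 1 mm against 11 mm of clearance. I'll lower it in, slowly at the end.

Call:
servo_tool(increments=[{"offset": [0.03, 0.02, 0.25], "twist": [0, 0, 0], "hand": 1}, {"offset": [0, 0, 0.3], "twist": [0, 0, 0], "hand": 1}, {"offset": [0, 0, 0.25], "twist": [0, 0, 0], "hand": 1}, {"offset": [0, 0, 0.15], "twist": [0, 0, 0], "hand": 1}, {"offset": [0, 0, 0.05], "twist": [0, 0, 0], "hand": 1}, {"offset": [0, 0, 0], "twist": [0, 0, 0], "hand": 1}, {"offset": [0, 0, 0], "twist": [0, 0, 0], "hand": 1}])

```text
time: 9.65
ee_pos: [0.5401, 0.3497, 0.11]
tcp_rot: [[-0.195, 0.981, 0.001], [0.981, 0.195, 0.0], [0.0, 0.001, -1.0]]
contact_force: [0.1, -0.2, -0.9]
grip_width: 0.355
```

Call:
servo_tool(increments=[{"offset": [0, 0, 0.04], "twist": [0, 0, 0], "hand": 1}, {"offset": [0, 0, 0.04], "twist": [0, 0, 0], "hand": 1}, {"offset": [0, 0, 0], "twist": [0, 0, 0], "hand": 1}])

```text
time: 10.02
ee_pos: [0.5395, 0.3494, 0.1061]
tcp_rot: [[-0.195, 0.981, -0.0], [0.981, 0.195, -0.0], [-0.0, -0.0, -1.0]]
contact_force: [-0.6, 0.3, -1.3]
grip_width: 0.357
```

Call:
servo_tool(increments=[{"offset": [0, 0, 0.03], "twist": [0, 0, 0], "hand": 1}, {"offset": [0, 0, 0.03], "twist": [0, 0, 0], "hand": 1}, {"offset": [0, 0, 0], "twist": [0, 0, 0], "hand": 1}])

```text
time: 10.4
ee_pos: [0.5396, 0.3495, 0.1037]
tcp_rot: [[-0.195, 0.981, -0.0], [0.981, 0.195, -0.0], [-0.0, -0.0, -1.0]]
contact_force: [0.4, 0.4, -0.3]
grip_width: 0.359
```

Call:
servo_tool(increments=[{"offset": [0, 0, 0.03], "twist": [0, 0, 0], "hand": 1}, {"offset": [0, 0, 0], "twist": [0, 0, 0], "hand": 1}])

```text
time: 10.65
ee_pos: [0.5398, 0.3496, 0.1027]
tcp_rot: [[-0.195, 0.981, 0.0], [0.981, 0.195, 0.0], [0.0, 0.0, -1.0]]
contact_force: [0.8, 0.6, -0.2]
grip_width: 0.357
```

Call:
servo_tool(increments=[{"offset": [0, 0, 0.025], "twist": [0, 0, 0], "hand": 1}, {"offset": [0, 0, 0], "twist": [0, 0, 0], "hand": 1}])

```text
time: 10.9
ee_pos: [0.5398, 0.3497, 0.1027]
tcp_rot: [[-0.195, 0.981, 0.0], [0.981, 0.195, 0.0], [0.0, 0.0, -1.0]]
contact_force: [-1.2, -1.5, 4.9]
grip_width: 0.354
```

Call:
servo_tool(increments=[{"offset": [0, 0, 0.025], "twist": [0, 0, 0], "hand": 1}, {"offset": [0, 0, 0], "twist": [0, 0, 0], "hand": 1}])

```text
time: 11.15
ee_pos: [0.5399, 0.3497, 0.1026]
tcp_rot: [[-0.195, 0.981, -0.0], [0.981, 0.195, -0.0], [-0.0, -0.0, -1.0]]
contact_force: [-3.5, -1.6, 8.6]
grip_width: 0.357
```

The contact force rose at TCP z = 0.1027, the height expected for the well floor. I'll ease off the preload, open part way, check, and retreat.

Call:
servo_tool(increments=[{"offset": [0, 0, -0.03], "twist": [0, 0, 0], "hand": 1}, {"offset": [0, 0, 0], "twist": [0, 0, 0], "hand": 0.6}, {"offset": [0, 0, 0], "twist": [0, 0, 0], "hand": 0.55}, {"offset": [0, 0, 0], "twist": [0, 0, 0], "hand": 0.45}, {"offset": [0, 0, 0], "twist": [0, 0, 0], "hand": 0.35}, {"offset": [0, 0, 0], "twist": [0, 0, 0], "hand": 0.35}, {"offset": [0, 0, 0], "twist": [0, 0, 0], "hand": 0.35}])

```text
time: 12.02
ee_pos: [0.5397, 0.3496, 0.1019]
tcp_rot: [[-0.195, 0.981, 0.0], [0.981, 0.195, -0.0], [-0.0, 0.0, -1.0]]
contact_force: [-0.3, 0.8, 1.1]
grip_width: 0.645
```

Call:
servo_tool(increments=[{"offset": [0, 0, -0.2], "twist": [0, 0, 0], "hand": 0.35}, {"offset": [0, 0, -0.4], "twist": [0, 0, 0], "hand": 0.35}, {"offset": [0, 0, -0.7], "twist": [0, 0, 0], "hand": 0.35}, {"offset": [0, 0, -0.8], "twist": [0, 0, 0], "hand": 0.35}, {"offset": [0, 0, -0.8], "twist": [0, 0, 0], "hand": 0.35}, {"offset": [0, 0, -0.5], "twist": [0, 0, 0], "hand": 0.35}, {"offset": [0, 0, 0], "twist": [0, 0, 0], "hand": 0.35}])

```text
time: 12.9
ee_pos: [0.5411, 0.3502, 0.241]
tcp_rot: [[-0.195, 0.981, 0.005], [0.981, 0.195, 0.002], [0.001, 0.005, -1.0]]
contact_force: [0.2, 0.9, -0.4]
grip_width: 0.649
```

```bash
python3 look.py w5
python3 - <<'E'
import numpy as np,cv2; from plant import *; from h import *
i=camera_info("scene"); p,d=read_camera("scene"); W=cloud(d,[i["fx"],i["fy"],i["cx"],i["cy"]],i["T"])
for c,x,y in (("blue",.54,.348),("red",.556,.268)):
    P=W[hue(p,c)&(d>0)&(np.hypot(W[...,0]-x,W[...,1]-y)<.04)&(W[...,2]>.085)&(W[...,2]<.2)]
    zt=np.percentile(P[:,2],95); Q=P[P[:,2]>zt-.004]; print(c,"cap top",zt.round(4),"mid",((Q.max(0)+Q.min(0))/2)[:2].round(4),"zspread of top",np.percentile(P[:,2],[50,75,95,99]).round(4))
cv2.imwrite("pics/s5.png",cv2.resize(p[120:270,300:480],None,fx=4,fy=4,interpolation=cv2.INTER_CUBIC))
E
```

```text
12.9 [0.5411 0.3502 0.241 ] 11.26 [ 0.0049  0.0024 -1.    ] 0.6489253247552272 [ 0.25  0.85 -0.37]
blue [ 210  140   74   72 2742] z 0.1119 mid [0.54   0.3479] ext [0.0311 0.0315]
blue [343 219  17  16 197] z 0.0783 mid [0.6402 0.3197] ext [0.0127 0.0137]
blue cap top 0.1122 mid [0.5424 0.3492] zspread of top [0.1089 0.1104 0.1122 0.113 ]
red cap top 0.112 mid [0.5575 0.2705] zspread of top [0.1089 0.1105 0.112  0.1124]
```

View pics/s5.png

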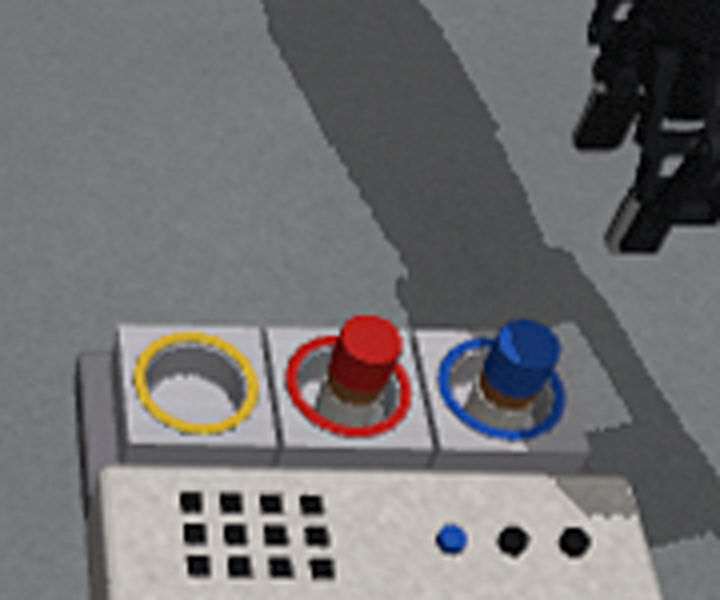

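The scene crop shows the blue bottle upright in the blue well at (520,360), matching the red one at (365,360), with the gripper clear above. The cap top is at 0.112 = 0.040 + 0.072, so the bottle is fully down.

```bash
python3 -c "
from plant import *
print(job_done()); print(state()['time'])"
```

```text
the job is handed in; nothing more can be done
None
the job is handed in; nothing more can be done
```

The blue-capped bottle is standing in the blue-collared well on the analyser, and I handed the job in at about 13 s of the 34 s allowed. I gripped it by the cap along the tray's x, carried it above the red bottle, lowered it in small steps until it touched the floor, and released it.

- **Placement:** The cap top measures 0.112 m, which is the 40 mm floor plus the 72 mm bottle, so it is fully down. It looks upright and sits within 1–2 mm of the well's centre.
- **Touchdown:** It was gentle. The contact reading went from under 1 N to about 5 N, then to 8.6 N with one last small press. It was in contact at tool height 0.1027 m, where I expected the floor.
- **Red bottle:** It is still standing in its own well, with its cap top also at 0.112 m.
- **Gripper:** It was about 0.14 m above the release height at hand-in, touching nothing.

No check failed. The cameras disagreed by about 2 mm on positions, which is within the stated calibration.

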